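Find the released chip-trough cover and push it open

TASK

Swarf is to be swept into the chip trough: one of its four identical tilting covers has had its hidden catch drawn, the other three are locked. Press lightly with the fingertips on the far half of each cover in turn to find the one that rocks, then push that one right over until it stands fully open by itself, and take the hand clear. Do not force the locked covers, and leave the fittings and tools on and around the trough where they are.

Things in the scene. Friction and masses are not known exactly. Their poses are not given: they have to be found in the camera images.
- trough: fixed steel chip trough, 460 mm long (y), hollow, 110 mm tall. Origin on the bench under the pivot rod, mid-row; x to the far side, y to the left, z up. At z = 110 mm: near ledge x -138 to -83 mm, covers, far ledge x 64 to 134 mm. Covers at y = 162, 54, -54, -162 mm, 8 mm rails between, pivot rod at z = 92 mm. Each has a catch hidden under the far ledge; one is drawn
- cover_1 (a joint): tilt of the leftmost (+y) cover, rad: 0 = shut, level with the deck; grows as its far edge goes down into the trough and its near edge comes up; 1.45 = fully open against its stop, nearly on edge. Locked, it gives under 2 mm when its far half is pressed; released, it yields to about 1 N, falls shut again from below 0.3 rad, and beyond 0.8 rad falls on to its stop by itself and stays
- cover_1_far (a point): point on the top face of the leftmost (+y) cover, midway across it, 38 mm beyond the pivot rod and 22 mm short of the far edge: the place to press; swings with the cover. A brisk first touch jolts even the loose one for a moment. The covers are alike: 4 mm chequer plate, about 0.2 kg, 140 mm in the trough's x by 96 mm in y
- cover_1_near (a point): point on the top face of the leftmost (+y) cover, midway across it, 60 mm on the near side of the pivot rod and 20 mm in from the near edge; swings with the cover and rises as it tips. Pressing down here moves no cover
- cover_2 (a joint): tilt of the second from the left cover, rad: 0 = shut, level with the deck; grows as its far edge goes down into the trough and its near edge comes up; 1.45 = fully open against its stop, nearly on edge. Locked, it gives under 2 mm when its far half is pressed; released, it yields to about 1 N, falls shut again from below 0.3 rad, and beyond 0.8 rad falls on to its stop by itself and stays
- cover_2_far (a point): point on the top face of the second from the left cover, midway across it, 38 mm beyond the pivot rod and 22 mm short of the far edge: the place to press; swings with the cover. A brisk first touch jolts even the loose one for a moment. The covers are alike: 4 mm chequer plate, about 0.2 kg, 140 mm in the trough's x by 96 mm in y
- cover_2_near (a point): point on the top face of the second from the left cover, midway across it, 60 mm on the near side of the pivot rod and 20 mm in from the near edge; swings with the cover and rises as it tips. Pressing down here moves no cover
- cover_3 (a joint): tilt of the third from the left cover, rad: 0 = shut, level with the deck; grows as its far edge goes down into the trough and its near edge comes up; 1.45 = fully open against its stop, nearly on edge. Locked, it gives under 2 mm when its far half is pressed; released, it yields to about 1 N, falls shut again from below 0.3 rad, and beyond 0.8 rad falls on to its stop by itself and stays
- cover_3_far (a point): point on the top face of the third from the left cover, midway across it, 38 mm beyond the pivot rod and 22 mm short of the far edge: the place to press; swings with the cover. A brisk first touch jolts even the loose one for a moment. The covers are alike: 4 mm chequer plate, about 0.2 kg, 140 mm in the trough's x by 96 mm in y
- cover_3_near (a point): point on the top face of the third from the left cover, midway across it, 60 mm on the near side of the pivot rod and 20 mm in from the near edge; swings with the cover and rises as it tips. Pressing down here moves no cover
- cover_4 (a joint): tilt of the rightmost (-y) cover, rad: 0 = shut, level with the deck; grows as its far edge goes down into the trough and its near edge comes up; 1.45 = fully open against its stop, nearly on edge. Locked, it gives under 2 mm when its far half is pressed; released, it yields to about 1 N, falls shut again from below 0.3 rad, and beyond 0.8 rad falls on to its stop by itself and stays
- cover_4_far (a point): point on the top face of the rightmost (-y) cover, midway across it, 38 mm beyond the pivot rod and 22 mm short of the far edge: the place to press; swings with the cover. A brisk first touch jolts even the loose one for a moment. The covers are alike: 4 mm chequer plate, about 0.2 kg, 140 mm in the trough's x by 96 mm in y
- cover_4_near (a point): point on the top face of the rightmost (-y) cover, midway across it, 60 mm on the near side of the pivot rod and 20 mm in from the near edge; swings with the cover and rises as it tips. Pressing down here moves no cover
- fitting_1: brass turned fitting, 32 mm diameter, 40 mm tall, standing on the near ledge of the trough; origin under its foot; to be left alone
- fitting_2: another brass fitting, the same, also standing on the near ledge; origin under its foot; to be left alone
- deburrer: deburring tool, 140 mm long, 14 mm thick, black handle and steel blade, lying on the far ledge of the trough; origin on its underside near the middle, x along it; to be left alone
- strap: dark steel clamping strap with a slot, 90 x 30 x 12 mm, lying on the far ledge; origin at the centre of its underside; to be left alone
- wrench: steel wrench about 150 mm long lying on the bench to the left of the trough; to be left alone
- holder: steel tool holder with cutter, 63 mm diameter, 125 mm tall, standing on the bench to the left; origin under its foot; to be left alone
- oil: white oil bottle, 56 mm diameter, 150 mm tall, standing on the bench to the right; origin under its foot; to be left alone

How it is judged:
By the outcome, as a careful person would: the job done as asked, in the order asked, and still so for the second after the job is handed in, with the robot touching nothing.
It also fails if it takes over 58 s, if anything falls off the work surface, if the arm or the gripper's body presses on something with over 40 N, if the wrist force passes 120 N, or if a joint passes its speed limit or range.

ROBOT

A 7-joint arm with a two-finger parallel gripper is mounted at the origin on the work surface. World frame = base frame: x ahead of the robot, y to its left, z up, the work surface at z = 0. Lengths are in m, angles in degrees, forces in N, time in s.
With the tool pointing down it reaches from about 0.35 to 0.9 m from the base axis. Payload 19.9 kg.
Tool frame: the origin (TCP) lies midway between the tips of the shut fingers; the grasp point (between the pads) lies 19 mm behind it; z points along the fingers, y is the direction in which the jaws open and shut (so a half turn about z gives the same grasp; the last joint's range is limited). The gripper opens to 85 mm and grips with 20 to 120 N. Pads are 22 mm wide; open, the fingers measure 114 mm over their backs; the gripper's body (76 mm by 85 mm) begins 54 mm behind the grasp point. The pads swing forward as they close: fully open they stand 13 mm farther back than shut.
Start: joints at [74.456, 23.915, -0.59, 92.452, 0.269, 63.638, -3.037], TCP at [0.142, -0.609, 0.231] pointing down, gripper open.
Joint ranges: [-161.28, 161.28], [-22.2, 115.67], [-73.04, 71.86], [3.21, 147.25], [-68.34, 248.33], [10.77, 114.83], [-161.83, 161.83]. Speed limits (degrees/s): [108.29, 108.29, 136.94, 136.94, 172.46, 172.46, 172.46].

INTERFACE

Orientations are given as a 3x3 rotation matrix whose columns are the frame's x, y, z axes.
In Python, from cell import read_state, capture, camera_model, close_job, masks_of gives the robot as it stands.
- The arm moves only by the shell command python3 -m pendant 'ROWS'. ROWS is JSON, a list of rows, each a list of 5 numbers: the closure, from 0 (fully open) to 1 (shut), then the shift along the tool's x, y, z in cm, then the turn about the tool's z in rad. A call has 1 to 20 rows; each row shifts and turns the commanded pose from where the row before left it, along the tool's axes as they then stand; what a row does not reach is not made up. A row lasts 1/8 s, in which the tool goes at most 62.5 mm and 10.7 degrees, less where a joint would pass 70% of its speed; a pose out of reach is approached as far as the arm can. A call with a gripper value outside its range is refused whole. The fingers move at their own pace and stop on an object; the grip force is fixed at half the most. Time passes only in rows, so rows that do not move let the fingers close. It gives the time, the measured TCP pose, the force and the opening at its end, in the units of the state.
- read_state(): the state, without advancing time (a new reading comes with each control period).
- capture(name): name is "scene" or "top" or "wrist"; returns the picture (480x640x3 uint8, red, green, blue); there is no depth.
- camera_model(name): a dict with "fovy" (degrees; the focal length in pixels is half the picture's height over the tangent of half this angle, whatever the lens; pixels are square), "cx", "cy" (the principal point, pixels), "distortion" ([k1, k2, p1, p2, k3] as OpenCV has them; the pictures are not rectified), "position" and "attitude" of the camera in the world. Camera axes: x right, y down, z forward; pixel columns grow to the right and rows downward; lengths in m; the calibration is good to about 2 mm. A picture is of the moment at which its call begins: read the wrist's pose just before it. camera_model takes no time and is no camera call; for the wrist camera it gives the pose at the moment of the call.
- close_job(): hands the job in, once; it reports no verdict.
Trained networks look in the newest picture that a camera, given by its name, has taken for a name from the list of things; names that differ only in an ending like _2 or _b are one class to them, and where a whole thing is asked for, a point or a joint stands for the part that bears it (a point fixed in the world has none). Each returns a list of dicts, best first, with "score" (0 to 1); they miss things now and then, are a little off and sometimes report something else, mostly with a low value. They report only what shows in the picture. A call takes as long as a camera call.
- masks_of(camera, query): "mask" (480x640 bool, what is visible of it) and "rect" ([left, top, width, height] in pixels, round what is visible of it).
The state is a dict: "time": time; "joints": joint angles; "joint_vel": joint speeds; "joint_torque": joint torques, N m; "eef_pos": TCP position; "tool_rot": TCP orientation; "contact_force": force on the tool from outside, world axes, zero at the start; "wrist_torque": the same for the moment, N m; "opening": finger opening in m.
Only numpy, scipy, OpenCV 4.12 (cv2) and the standard library are available. Lean on these libraries where they do the work, as an engineer would, in place of code of your own. Each camera call takes 0.05 s, during which the arm holds its last target. There are 200 camera calls.

## Working session

There is one attempt and no reset: what is moved stays moved. The work goes in short steps, Python scripts to look and compute and a shell command to move; the robot and the scene stay as the last step left them, time stands still between calls to the robot, and variables do not carry over. Pictures are saved under pics/ and viewed, about 8 in all and at most 12, crops included, and the job is handed in when it is done.

```bash
ls; mkdir -p pics
cat > h.py <<'E'
import numpy as np,cv2
from cell import *
def K(m):
    f=240/np.tan(np.radians(m["fovy"])/2)
    return np.array([[f,0,m["cx"]],[0,f,m["cy"]],[0,0,1.]]),np.array(m["distortion"],float)
def R_(m):
    a=np.array(m["attitude"],float); return a
def ray(m,uv,z):
    k,d=K(m); p=cv2.undistortPoints(np.array(uv,float).reshape(-1,1,2),k,d).reshape(-1,2)
    v=np.c_[p,np.ones(len(p))]@R_(m).T; c=np.array(m["position"])
    return c+v*((z-c[2])/v[:,2])[:,None]
def proj(m,P):
    k,d=K(m);R=R_(m);c=np.array(m["position"])
    return cv2.projectPoints(np.array(P,float).reshape(-1,3),cv2.Rodrigues(R.T)[0],-R.T@c,k,d)[0].reshape(-1,2)
E
python3 - <<'E'
from h import *
for n in["top","scene"]:
    im=capture(n);cv2.imwrite(f"pics/{n}0.png",im[...,::-1]);m=camera_model(n);print(n,m)
    for q in["trough","cover_1","fitting_1","deburrer","strap","holder","oil","wrench"]:
        for r in masks_of(n,q)[:5]:
            if r["score"]>.3:
                ys,xs=np.nonzero(r["mask"]);print(q,round(r["score"],2),r["rect"],xs.mean().round(),ys.mean().round())
print(read_state())
E
```

```text
pics
top {'fovy': 56.78401800660576, 'cx': 325.19653172904015, 'cy': 235.81909461840738, 'distortion': array([-0.03629878,  0.        ,  0.        ,  0.        ,  0.        ]), 'position': array([ 0.40438504, -0.00844211,  1.00418868]), 'attitude': array([[-0.02990892, -0.9907264 ,  0.13253926],
       [-0.99937721,  0.0271555 , -0.02253387],
       [ 0.01872573, -0.13313068, -0.99092158]])}
trough 0.93 [200.7, 165.9, 240.8, 151.6] 319.0 243.0
trough 0.69 [324.4, 206.9, 53.4, 73.6] 348.0 243.0
cover_1 0.85 [271.2, 207.7, 49.8, 76.5] 295.0 246.0
cover_1 0.83 [323.5, 205.6, 51.8, 75.1] 348.0 242.0
cover_1 0.75 [213.6, 216.8, 53.5, 68.5] 241.0 249.0
cover_1 0.6 [374.9, 209.4, 52.9, 64.2] 401.0 239.0
cover_1 0.44 [493.4, 220.5, 48.7, 34.6] 515.0 237.0
fitting_1 0.6 [322.8, 206.8, 53.8, 72.3] 348.0 243.0
fitting_1 0.56 [242.6, 295.0, 21.5, 15.4] 253.0 302.0
fitting_1 0.56 [411.0, 282.2, 18.9, 14.1] 418.0 288.0
fitting_1 0.51 [372.4, 208.3, 56.9, 65.8] 401.0 239.0
deburrer 0.55 [229.7, 188.2, 60.6, 7.3] 265.0 190.0
strap 0.86 [338.5, 179.2, 42.9, 17.1] 361.0 189.0
strap 0.56 [201.7, 166.7,
[... 1352 characters left out ...]
 -3.03743884]), 'joint_vel': array([-0.03474598,  0.00941475,  0.0318371 ,  0.08311425,  0.10273324,
        0.00786694, -0.00771384]), 'joint_torque': array([ 4.76766527e-04, -8.64203882e+01,  6.79173041e-01, -4.35215163e+01,
        1.92382105e-02,  1.92299041e-03, -3.00892520e-05]), 'eef_pos': array([ 0.14236325, -0.60855872,  0.231293  ]), 'tool_rot': array([[ 9.73720057e-01,  2.27748216e-01, -2.89652888e-05],
       [ 2.27748216e-01, -9.73720057e-01,  1.98064794e-05],
       [-2.36931923e-05, -2.58827591e-05, -9.99999999e-01]]), 'contact_force': array([-1.21802551, -0.31568434,  0.2123184 ]), 'wrist_torque': array([ 0.02460264, -0.01250217,  0.01572421]), 'opening': 0.08528512234544927}
```

View top.

Run:
```python
from h import *
im=cv2.imread("pics/top0.png")[120:360,60:580];cv2.imwrite("pics/a.png",cv2.resize(im,None,fx=1.5,fy=1.5,interpolation=3))
m=camera_model("top")
# covers centroids at z=.11 ; centre of cover plate in trough frame x=-0.01
for uv in [(241,249),(295,246),(348,242),(401,239)]: print(uv,ray(m,uv,.11))
m2=camera_model("scene")
for uv in [(388,267),(340,247),(294,228),(252,210)]: print(uv,ray(m2,uv,.11))
```

```text
(241, 249) [[0.50179723 0.14204713 0.11      ]]
(295, 246) [[0.50488028 0.03294678 0.11      ]]
(348, 242) [[ 0.51005835 -0.07469495  0.11      ]]
(401, 239) [[ 0.51320857 -0.18311976  0.11      ]]
(388, 267) [[0.50306662 0.14292491 0.11      ]]
(340, 247) [[0.50762405 0.03597773 0.11      ]]
(294, 228) [[ 0.51261964 -0.07289038  0.11      ]]
(252, 210) [[ 0.51587379 -0.18044739  0.11      ]]
```

View pics/a.png

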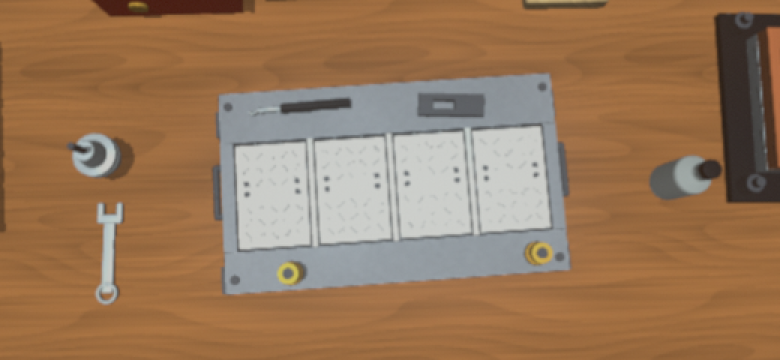

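View pics/scene0.png

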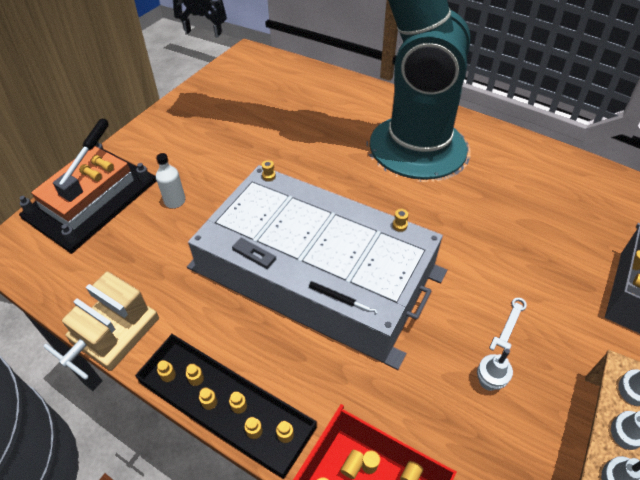

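The covers lie in a row, turned about 2°. The strap and deburrer are on the far ledge, and the fittings are on the near ledge, clear of the press points. I'll go above cover 4 with the fingers shut.

```bash
python3 -m pendant '[[1,0,0,0,0.1],[1,1.8,-1.7,0,0.093],[1,3.6,-3.4,0,0],[1,3.6,-3.4,0,0],[1,3.6,-3.4,0,0],[1,3.6,-3.4,0,0],[1,3.6,-3.4,0,0],[1,3.6,-3.4,0,0],[1,3.6,-3.4,0,0],[1,3.6,-3.4,0,0],[1,3.6,-3.4,1,0],[1,3.6,-3.4,1,0],[1,3.6,-3.4,2,0],[1,1.8,-1.9,2,0],[1,0,0,0,0]]'
python3 - <<'E'
from h import *
s=read_state();print(s["eef_pos"],s["tool_rot"].round(3).tolist(),s["contact_force"],s["opening"])
im=capture("wrist");m=camera_model("wrist")
O=np.array([.518,-.019,0]);ex=np.array([.9993,.0375,0]);ey=np.array([-.0375,.9993,0])
im=im[...,::-1].copy()
for y in(.162,.054,-.054,-.162):
  for x,z in((.038,.11),(-.06,.11)):
    p=proj(m,O+ex*x+ey*y+[0,0,z])[0]; cv2.circle(im,tuple(int(v) for v in p),4,(0,0,255),1)
  q=proj(m,[O+ex*a+ey*(y+b)+[0,0,.11] for a,b in((-.08,-.048),(.06,-.048),(.06,.048),(-.08,.048))])
  cv2.polylines(im,[q.astype(int)],True,(0,255,0),1)
cv2.imwrite("pics/w1.png",im)
E
```

```text
time: 2.78
eef_pos: [0.5576, -0.1792, 0.1698]
tool_rot: [[0.999, 0.04, -0.002], [0.04, -0.999, 0.002], [-0.002, -0.002, -1.0]]
contact_force: [0.5, -1.4, -0.0]
opening: 0.0002
[ 0.55758127 -0.17918609  0.16976575] [[0.999, 0.04, -0.002], [0.04, -0.999, 0.002], [-0.002, -0.002, -1.0]] [ 0.46948869 -1.38372387 -0.046     ] 0.00024137716524697914
```

View pics/w1.png

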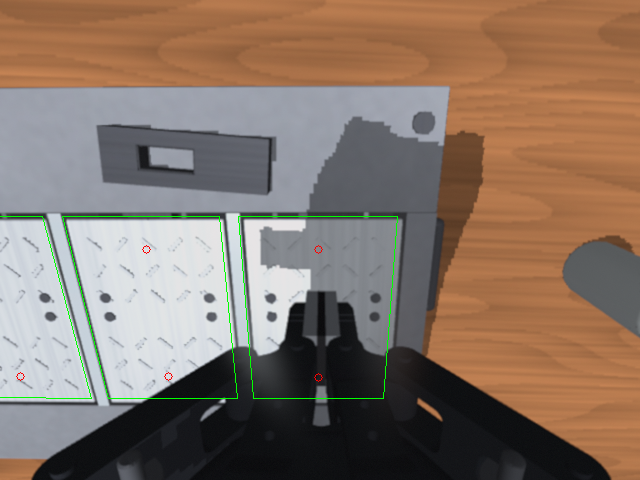

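The green model outlines match the seams. The press point on cover 4 is at (318, 249), with the fingertip slightly near of it. I'll descend and press gently.

```bash
python3 -m pendant '[[1,0.4,0,2,0],[1,0,0,2,0],[1,0,0,1,0],[1,0,0,0.3,0],[1,0,0,0.1,0],[1,0,0,0.1,0],[1,0,0,0,0]]'
```

```text
time: 3.7
eef_pos: [0.5614, -0.1813, 0.1166]
tool_rot: [[0.999, 0.037, 0.0], [0.037, -0.999, -0.0], [0.0, 0.0, -1.0]]
contact_force: [0.3, -0.0, -0.3]
opening: -0.0005
```

```bash
python3 -m pendant '[[1,0,0,0.1,0],[1,0,0,0.1,0],[1,0,0,0,0]]'; python3 -m pendant '[[1,0,0,0.1,0],[1,0,0,0,0]]'
```

```text
time: 4.08
eef_pos: [0.5612, -0.1812, 0.1142]
tool_rot: [[0.999, 0.037, -0.0], [0.037, -0.999, 0.0], [-0.0, -0.0, -1.0]]
contact_force: [0.3, -0.8, 0.2]
opening: -0.0
time: 4.32
eef_pos: [0.5612, -0.1812, 0.1132]
tool_rot: [[0.999, 0.037, -0.0], [0.037, -0.999, 0.0], [-0.0, -0.0, -1.0]]
contact_force: [-0.0, 0.9, -0.2]
opening: -0.0003
```

```bash
python3 -m pendant '[[1,0,0,0.1,0],[1,0,0,0.1,0],[1,0,0,0,0]]'; python3 -m pendant '[[1,0,0,0.1,0],[1,0,0,0,0]]'
```

```text
time: 4.7
eef_pos: [0.5612, -0.1812, 0.1112]
tool_rot: [[0.999, 0.037, -0.0], [0.037, -0.999, 0.0], [-0.0, -0.0, -1.0]]
contact_force: [-1.1, -0.0, -0.1]
opening: -0.0001
time: 4.95
eef_pos: [0.5613, -0.1812, 0.1102]
tool_rot: [[0.999, 0.037, -0.0], [0.037, -0.999, 0.0], [-0.0, -0.0, -1.0]]
contact_force: [0.1, -0.3, 0.7]
opening: 0.0001
```

```bash
python3 -m pendant '[[1,0,0,0.1,0],[1,0,0,0,0]]'
```

```text
time: 5.2
eef_pos: [0.5614, -0.1812, 0.1097]
tool_rot: [[0.999, 0.037, 0.0], [0.037, -0.999, -0.0], [0.0, 0.0, -1.0]]
contact_force: [-2.5, 1.1, 8.9]
opening: -0.0004
```

```bash
python3 -m pendant '[[1,0,0,0.1,0],[1,0,0,0,0]]'
```

```text
time: 5.45
eef_pos: [0.5615, -0.1813, 0.1097]
tool_rot: [[0.999, 0.037, 0.001], [0.037, -0.999, -0.0], [0.001, 0.0, -1.0]]
contact_force: [-8.6, 2.4, 23.6]
opening: -0.0001
```

Cover 4 is rigid: 24 N with no travel, so it is locked. Cover 3 next.

```bash
python3 -m pendant '[[1,0,0,-1.5,0],[1,0,-3.6,0,0],[1,0,-3.6,0,0],[1,0,-3.6,0,0],[1,0,0,0.8,0],[1,0,0,0.3,0],[1,0,0,0.1,0],[1,0,0,0.1,0],[1,0,0,0,0]]'
```

```text
time: 6.58
eef_pos: [0.5573, -0.0737, 0.1103]
tool_rot: [[0.999, 0.036, -0.0], [0.036, -0.999, 0.0], [-0.0, -0.0, -1.0]]
contact_force: [-0.7, 0.5, -0.3]
opening: 0.0002
```

```bash
python3 -m pendant '[[1,0,0,0.1,0],[1,0,0,0,0],[1,0,0,0,0]]'
```

```text
time: 6.95
eef_pos: [0.5575, -0.0736, 0.1097]
tool_rot: [[0.999, 0.037, 0.0], [0.037, -0.999, -0.0], [0.0, 0.0, -1.0]]
contact_force: [-1.8, -1.6, 7.7]
opening: 0.0002
```

```bash
python3 -m pendant '[[1,0,0,0.05,0],[1,0,0,0,0],[1,0,0,0,0]]'
```

```text
time: 7.32
eef_pos: [0.5575, -0.0736, 0.1097]
tool_rot: [[0.999, 0.037, 0.001], [0.037, -0.999, -0.0], [0.001, 0.0, -1.0]]
contact_force: [-6.1, 0.2, 15.1]
opening: 0.0001
```

```bash
python3 -m pendant '[[1,0,0,-1.45,0],[1,0,-3.6,0,0],[1,0,-3.6,0,0],[1,0,-3.6,0,0],[1,0,0,0.8,0],[1,0,0,0.3,0],[1,0,0,0.1,0],[1,0,0,0.1,0],[1,0,0,0,0]]'
```

```text
time: 8.45
eef_pos: [0.5534, 0.0342, 0.1103]
tool_rot: [[0.999, 0.036, -0.0], [0.036, -0.999, -0.0], [-0.0, 0.0, -1.0]]
contact_force: [0.7, 0.2, 1.0]
opening: 0.0001
```

```bash
python3 -m pendant '[[1,0,0,0.1,0],[1,0,0,0,0],[1,0,0,0,0]]'
```

```text
time: 8.82
eef_pos: [0.5534, 0.0346, 0.1093]
tool_rot: [[0.999, 0.037, 0.0], [0.037, -0.999, 0.0], [0.0, -0.0, -1.0]]
contact_force: [0.2, -0.5, 0.2]
opening: -0.0001
```

Cover 3 is locked, and cover 2 may be yielding. I'll press it a little further.

```bash
python3 -m pendant '[[1,0,0,0.1,0],[1,0,0,0,0],[1,0,0,0,0]]'
```

```text
time: 9.2
eef_pos: [0.5533, 0.0347, 0.1083]
tool_rot: [[0.999, 0.037, -0.0], [0.037, -0.999, 0.0], [-0.0, -0.0, -1.0]]
contact_force: [0.4, -0.6, 0.4]
opening: -0.0003
```

```bash
python3 -m pendant '[[1,0,0,0.1,0],[1,0,0,0.1,0],[1,0,0,0,0],[1,0,0,0,0]]'
```

```text
time: 9.7
eef_pos: [0.5532, 0.0346, 0.1062]
tool_rot: [[0.999, 0.037, -0.0], [0.037, -0.999, 0.0], [-0.0, -0.0, -1.0]]
contact_force: [-0.3, -0.4, 1.4]
opening: 0.0001
```

Cover 2 rocks: about 4 mm travel at about 1 N. I'll press cover 1 lightly too, for completeness, then come back.

```bash
python3 -m pendant '[[1,0,0,-0.3,0],[1,0,0,-0.4,0],[1,0,0,-1,0],[1,0,-3.6,0,0],[1,0,-3.6,0,0],[1,0,-3.6,0,0],[1,0,0,0.8,0],[1,0,0,0.3,0],[1,0,0,0.1,0],[1,0,0,0.1,0],[1,0,0,0.1,0],[1,0,0,0,0],[1,0,0,0,0]]'
```

```text
time: 11.32
eef_pos: [0.5496, 0.1421, 0.1098]
tool_rot: [[0.999, 0.036, 0.0], [0.036, -0.999, -0.0], [0.0, 0.0, -1.0]]
contact_force: [-1.4, -1.8, 6.4]
opening: 0.0
```

Cover 1 is locked. Back to cover 2 to push it over.

```bash
python3 -m pendant '[[1,0,0,-1.4,0],[1,0.1,3.6,0,0],[1,0.2,3.6,0,0],[1,0,3.6,0,0],[1,0,0,0.8,0],[1,0,0,0.3,0],[1,0,0,0.1,0],[1,0,0,0.1,0],[1,0,0,0.1,0],[1,0,0,0.2,0],[1,0,0,0.3,0],[1,0,0,0.4,0],[1,0,0,0.4,0],[1,0,0,0.4,0],[1,0,0,0.3,0],[1,0,0,0,0]]'
```

```text
time: 13.32
eef_pos: [0.5561, 0.0347, 0.089]
tool_rot: [[0.999, 0.037, -0.001], [0.037, -0.999, 0.0], [-0.001, -0.0, -1.0]]
contact_force: [-0.3, -0.1, 0.6]
opening: -0.0
```

```bash
python3 -m pendant '[[1,0,0,0.4,0],[1,0,0,0.4,0],[1,0,0,0.3,0],[1,0,0,0,0]]'
python3 - <<'E'
from h import *
im=capture("scene");cv2.imwrite("pics/s2.png",cv2.resize(im[130:330,170:470,::-1],None,fx=2.5,fy=2.5,interpolation=3))
E
```

```text
time: 13.82
eef_pos: [0.5561, 0.0347, 0.078]
tool_rot: [[0.999, 0.037, -0.001], [0.037, -0.999, 0.0], [-0.001, -0.0, -1.0]]
contact_force: [-0.6, -0.4, -0.5]
opening: -0.0001
```

View pics/s2.png

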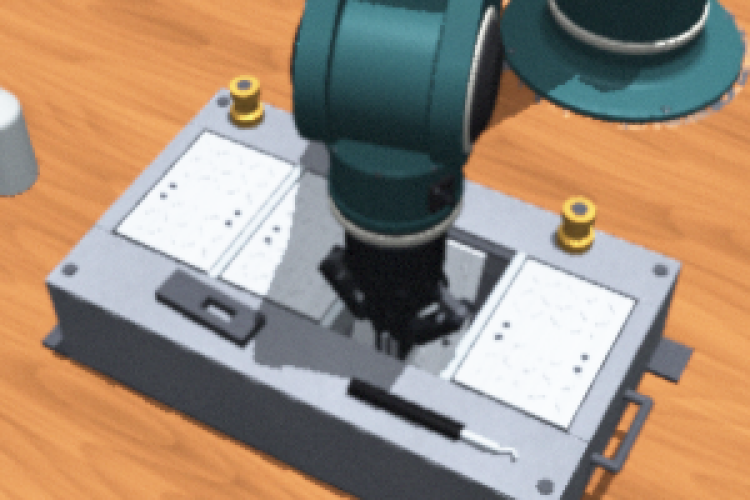

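Cover 2 is tipped well over and carries almost no force. I'll push slightly deeper to be sure it is past 0.8, then lift straight out and look.

```bash
python3 -m pendant '[[1,0,0,0.4,0],[1,0,0,0.3,0],[1,0,0,0,0]]'
```

```text
time: 14.25
eef_pos: [0.5562, 0.0347, 0.071]
tool_rot: [[0.999, 0.037, -0.0], [0.037, -0.999, 0.0], [-0.0, -0.0, -1.0]]
contact_force: [0.6, -0.1, 0.2]
opening: -0.0002
```

```bash
python3 -m pendant '[[1,0.1,0,-0.5,0],[1,0.1,0,-1,0],[1,0,0,-2,0],[1,0,0,-3,0],[1,0,0,-4,0],[1,0,0,-4,0],[1,0,0,-4,0],[1,0,0,-3,0],[1,0,4,0,0],[1,0,5,0,0],[1,0,5,0,0],[1,0,5,0,0],[1,0,5,0,0],[1,0,5,0,0],[1,0,0,0,0]]'
python3 - <<'E'
from h import *
im=capture("scene");cv2.imwrite("pics/s3.png",cv2.resize(im[130:330,170:470,::-1],None,fx=2.5,fy=2.5,interpolation=3))
E
```

```text
time: 16.12
eef_pos: [0.568, -0.2593, 0.2866]
tool_rot: [[1.0, 0.031, -0.0], [0.031, -1.0, -0.001], [-0.0, 0.001, -1.0]]
contact_force: [0.3, 1.7, -0.2]
opening: -0.0001
```

View pics/s3.png

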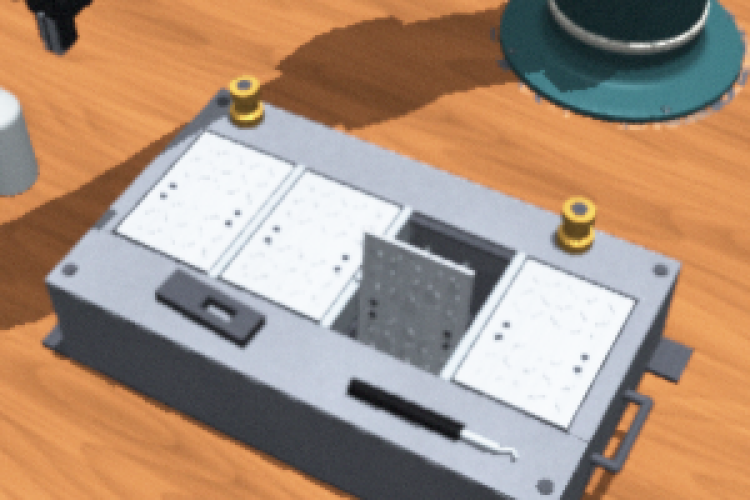

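Cover 2 stands on edge, with its top corners at about (316, 224) and (360, 239) in the full picture. Fittings, strap and deburrer have not moved. I'll check the angle against the model and hand in.

Run:
```python
from h import *
m=camera_model("scene");O=np.array([.518,-.019,0.092]);ex=np.array([.9993,.0375,0]);ey=np.array([-.0375,.9993,0])
for t in(.8,1.1,1.3,1.45):
    c,s=np.cos(t),np.sin(t);P=[O+ex*(-.08*c+.018*s)+ey*y+[0,0,.08*s+.018*c] for y in(.006,.102)]
    print(t,proj(m,P).round().tolist())
s=read_state();print(s["time"],s["contact_force"].round(1),np.abs(s["joint_vel"]).max())
close_job()
```

```text
0.8 [[327.0, 210.0], [370.0, 227.0]]
1.1 [[322.0, 214.0], [365.0, 232.0]]
1.3 [[318.0, 219.0], [361.0, 236.0]]
1.45 [[315.0, 223.0], [359.0, 241.0]]
16.175 [ 1.3  1.9 -0.9] 2.020747322128586
the job is handed in; nothing more can be done
```

Cover 2 (second from the left) was the released one, and it now stands fully open by itself with the hand clear. I handed the job in at about 16.2 s of the 58 s allowed.

- **Testing the covers:** I pressed each far half lightly with the shut fingertips. Covers 4, 3 and 1 stayed rigid at about 24, 15 and 6 N. The 24 N on cover 4 was more than the test needed. Cover 2 gave about 4 mm at about 1 N.
- **Opening cover 2:** I pushed it over, lifted the hand straight out and moved it about 0.3 m to the right and up.
- **Last checks:** In the scene picture, cover 2's top corners are within about 2 px of the model at 1.45 rad, its stop. The two fittings, strap and deburrer look unmoved. The wrench, holder and most of the oil bottle were outside that last crop, and the arm touched none of them. The final force reading was within about 2 N of zero, close to its usual noise.

No check failed or disagreed.

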